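Check the lid stay of a specimen box

ROBOT

A 6-joint arm with a two-finger parallel gripper is mounted at the origin on the work surface. World frame = base frame: x ahead of the robot, y to its left, z up, the work surface at z = 0. Lengths are in mm, angles in rad, forces in N, time in s.
With the tool pointing down it reaches from about 350 to 975 mm from the base axis. Payload 7.1 kg.
Tool frame: the origin (TCP) lies at the very end of the fingers, on their centre line; the grasp point (between the pads) lies 19 mm behind it (ctrl.tcp_to_grasp is the distance from the TCP to the grasp point, in mm); z points along the fingers, x is the direction in which the jaws open and shut, and the axes are right-handed (so a half turn about z gives the same grasp; the last joint's range is limited). The gripper opens to 88 mm and grips with 3 to 60 N. Pads are 20 mm wide; open, the fingers measure 115 mm over their backs; the gripper's body (75 mm by 178 mm) begins 61 mm behind the grasp point.
Start: joints at [1.238, 0.423, 1.63, -0, 1.089, -0.019], TCP at [192.89, 594.473, 193.475] pointing down, gripper open.
Joint ranges: [-3, 3], [-0.9, 2.11], [0.09, 2.58], [-1.31, 4.45], [0.11, 2.69], [-2.54, 2.54]. Speed limits (rad/s): [2.39, 2.39, 3.01, 3.14, 3.14, 3.14].

INTERFACE

Orientations are given as a rotation vector (axis times angle).
In Python, from workcell import get_obs, viewer, ctrl, masks_of gives the robot as it stands. The module is installed in compiled form; this text tells all that it offers.
- The arm moves only by the shell command python3 -m inch 'ROWS'. ROWS is JSON, a list of rows, each an object of numbers: "tx", "ty", "tz": the shift along the tool's x, y, z in cm; "ax", "ay", "az": the turn, a rotation vector about the tool's x, y, z in degrees; "jaw": the opening, from 0 (shut) to 1 (fully open). In form: [{"tx": .., "ty": .., "tz": .., "ax": .., "ay": .., "az": .., "jaw": ..}, ...]. A call has 1 to 12 rows; each row shifts and turns the commanded pose from where the row before left it, along the tool's axes as they then stand; what a row does not reach is not made up. A row lasts 1/8 s, in which the tool goes at most 62.5 mm and 10.7 degrees, less where a joint would pass 70% of its speed; a pose out of reach is approached as far as the arm can. A call is refused whole if a number of a shift passes 6.25 or a number of a turn 10.7, either way. A call with a gripper value outside its range is refused whole. The fingers move at their own pace and stop on an object; the grip force is fixed at half the most. Time passes only in rows, so rows that do not move let the fingers close. It gives the time, the measured TCP pose, the force and the opening at its end, in the units of the state.
- get_obs(): the state, without advancing time (a new reading comes with each control period).
- viewer.get_image(name): name is "scene" or "side" or "wrist"; returns (picture, depth): 420x560x3 uint8, red, green, blue; 420x560 float32, mm along the optical axis (not along the pixel's ray), 0 where there is no reading.
- viewer.get_calibration(name): a dict with "fx", "fy", "cx", "cy" (pixels), "rvec" (rotation vector, rad) and "tvec" (3), from world to camera coordinates, as OpenCV has them. Camera axes: x right, y down, z forward; pixel columns grow to the right and rows downward; lengths in mm; the calibration is good to about 2 mm. A picture is of the moment at which its call begins: read the wrist's pose just before it. get_calibration takes no time and is no camera call; for the wrist camera it gives the pose at the moment of the call.
- ctrl.close_job(): hands the job in, once; it reports no verdict.
Trained networks look in the newest picture that a camera, given by its name, has taken for a name from the list of things; names that differ only in an ending like _2 or _b are one class to them, and where a whole thing is asked for, a point or a joint stands for the part that bears it (a point fixed in the world has none). Each returns a list of dicts, best first, with "score" (0 to 1); they miss things now and then, are a little off and sometimes report something else, mostly with a low value. They report only what shows in the picture. A call takes as long as a camera call.
- masks_of(camera, thing): "pixels" (420x560 bool, what is visible of it) and "location" ([column, row] in pixels, amid what is visible of it).
The state is a dict: "t": time; "qpos": joint angles; "qvel": joint speeds; "joint_torque": joint torques, N m; "ee_pos": TCP position; "orientation": TCP orientation; "ft_force": force on the tool from outside, world axes, zero at the start; "moment": the same for the moment, N m; "width": finger opening in mm.
Only numpy, scipy, OpenCV 4.12 (cv2) and the standard library are available. Lean on these libraries where they do the work, as an engineer would, in place of code of your own. Each camera call takes 0.05 s, during which the arm holds its last target. There are 200 camera calls.

TASK

Check the lid stay of the specimen transport box, the one with the folding metal stay and thumb peg on its side: raise its lid by the bar handle until the stay locks straight, and let go so that the lid stands open on its own without being touched. Then push the peg at the stay's knee down to break the stay, and let the lid come down until it is fully shut. Do not disturb the rack of sample vials.

Things in the scene. Friction and masses are not known exactly. Their poses are not given: they have to be found in the camera images.
- box: Fixed aluminium box 150 deep (x), 160 wide (y), lid top 130 high; origin under its centre, z up, its front (-x) towards the robot, the lid hinged at the far edge. A two-link stay (51 and 91 mm) runs on its -y side: the lower link starts near the front top corner, the upper one ends on the lid. A lower box with a like handle but no stay is a bystander.
- lid (a joint): Lid hinge, rad: 0 shut, grows as raised, at most 1.26, where the stay is straight. A spring in the knee snaps the stay just past straight (locked, lid at 1.25) once the lid is within about 3 degrees of that. Damped (1.0 N m s/rad): take 4 s or more to raise it. Unlocked, the lid (0.6 kg) sinks slowly shut by itself in 3 to 8 s.
- lid_handle (a point): Middle of the lid's bar handle: round, 10 mm thick, 100 long, parallel to the hinge, in the lid's plane 50 mm out from its front edge (45 mm free between), a 10 mm rod at each end. y along the bar, x to the hinge axis, which lies 200 mm along +x; z out of the lid's top. 125 mm up when shut, 315 when open. The bar can turn in the fingers, so they can stay pointing down.
- stay_knee (a point): Middle of a level peg (12 mm thick, 54 long, along y) that sticks out from the stay's knee, 43 mm outside the box's -y wall. Hangs low (61 mm up) when shut; about 133 mm up when locked. To break the stay, press the peg slowly straight down 30 to 40 mm from there (some 5 to 20 N): then the lid's weight folds it on. Take the fingers away sideways, along the box's -y, clear of the lid.
- rack: Bystander: loose white rack 140 x 70 x 30 mm with eight capped vials (77 mm high in all), at the left of the boxes. Origin at the centre of its underside, z up. Leave it alone.

How it is judged:
By the outcome, as a careful person would: the job done as asked, in the order asked, and still so for the second after the job is handed in, with the robot touching nothing.
It also fails if it takes over 58 s, if anything falls off the work surface, if the arm or the gripper's body presses on something with over 40 N, if the wrist force passes 120 N, or if a joint passes its speed limit or range.

## Working session

There is one attempt and no reset: what is moved stays moved. The work goes in short steps, Python scripts to look and compute and a shell command to move; the robot and the scene stay as the last step left them, time stands still between calls to the robot, and variables do not carry over. Pictures are saved under pics/ and viewed, about 8 in all and at most 12, crops included, and the job is handed in when it is done.

```bash
mkdir -p pics
cat > h.py <<'E'
import numpy as np, cv2
from scipy.spatial.transform import Rotation as R
from workcell import get_obs, viewer, ctrl, masks_of
def pts(cam,depth,mask):
    c=viewer.get_calibration(cam); v,u=np.nonzero(mask&(depth>0)); z=depth[v,u]
    p=np.c_[(u-c['cx'])/c['fx']*z,(v-c['cy'])/c['fy']*z,z]
    M=R.from_rotvec(np.ravel(c['rvec'])).as_matrix()
    return (p-np.ravel(c['tvec']))@M
def save(im,n): cv2.imwrite('pics/'+n,im[:,:,::-1])
E
python3 - <<'E'
from h import *
o=get_obs(); print(o)
for cam in ['scene','side']:
    im,d=viewer.get_image(cam); save(im,cam+'0.png'); np.savez(cam+'0.npz',d=d)
    for t in ['box','lid','lid_handle','stay_knee','rack']:
        for m in masks_of(cam,t):
            p=pts(cam,d,m['pixels'])
            print(cam,t,round(m['score'],2),np.round(m['location']),m['pixels'].sum(), *[np.round(np.percentile(p,q,axis=0)) for q in (3,50,97)] if len(p) else '')
E
```

```text
{'t': 0.0, 'qpos': array([ 1.23800173e+00,  4.23842722e-01,  1.63067797e+00,  1.31356540e-05,
        1.08862831e+00, -1.90337042e-02]), 'qvel': array([ 4.12082154e-04, -2.97636186e-04, -3.11088608e-05, -2.45335765e-04,
        1.80659917e-03,  1.66871005e-03]), 'joint_torque': array([-8.06596818e-04, -5.44641030e+01, -2.73656040e+01,  6.42968039e-02,
        2.29806761e-02, -1.26477325e-04]), 'ee_pos': array([192.69241545, 593.91641283, 192.70530008]), 'orientation': array([ 2.54052614e+00,  1.84656171e+00, -2.01441252e-03]), 'ft_force': array([-0.75049497, -0.06705307, -0.68531994]), 'moment': array([ 0.00321626,  0.01171489, -0.02211891]), 'width': 87.80352722649063}
scene lid 0.6 [326. 223.] 3142 [426.  99. 124.] [547. 180. 129.] [621. 253. 132.]
scene lid_handle 0.55 [327. 222.] 3259 [425.  96. 122.] [548. 181. 129.] [622. 253. 132.]
scene rack 0.82 [400. 298.] 2507 [493. 363.   6.] [571. 407.  58.] [621. 439.  78.]
side box 0.98 [270. 188.] 4274 [443.  83.   6.] [537. 102. 128.] [620. 244. 134.]
side lid 0.67 [264. 172.] 2220 [426.  91. 124.] [538. 161. 132.] [617. 248. 134.]
side lid 0.29 [252. 150.] 640 [482. 356.   4.] [534. 382.  75.] [606. 487.  81.]
side stay_knee 0.61 [262. 207.] 338 [480.  34.  32.] [504.  84.  80.] [561.  99. 125.]
side stay_knee 0.24 [269. 186.] 4208 [439.  83.  10.] [539. 102. 128.] [620. 240. 134.]
side rack 0.8 [252. 152.] 663 [481. 356.   2.] [535. 383.  75.] [608. 506.  81.]
```

Run:
```python
from h import *
a=cv2.imread('pics/scene0.png');b=cv2.imread('pics/side0.png')
cv2.imwrite('pics/both.png',np.hstack([a[100:400,160:560],cv2.resize(b[80:280,130:397],(400,300))]))
im,d=viewer.get_image('scene')
P=pts('scene',d,np.ones(d.shape,bool))
im2,d2=viewer.get_image('side'); Q=pts('side',d2,np.ones(d2.shape,bool)); 
for n,A in (('scene',P),('side',Q)):
    # lid top rectangle & yaw
    s=A[(A[:,2]>120)&(A[:,2]<138)&(A[:,0]>380)&(A[:,0]<680)&(A[:,1]>40)&(A[:,1]<300)]
    r=cv2.minAreaRect(s[:,:2].astype(np.float32)); print(n,len(s),r)
    for m in masks_of(n,'lid')[:1]:
        p=pts(n,d if n=='scene' else d2,m['pixels']); p=p[(p[:,2]>115)&(p[:,2]<140)]
        print(cv2.minAreaRect(p[:,:2].astype(np.float32)))
        hb=p[p[:,0]<450]; print('bar?',len(hb),hb.mean(0)if len(hb) else '', np.round(hb[np.argsort(hb[:,1])][::max(1,len(hb)//12)]).tolist())
```

```text
scene 3477 ((526.7135620117188, 171.388671875), (174.52679443359375, 217.80703735351562), 83.47880554199219)
((522.20166015625, 172.30877685546875), (173.7233123779297, 208.632568359375), 83.47880554199219)
bar? 201 [430.00836695 186.17286909 126.88067001] [[449.0, 132.0, 128.0], [449.0, 138.0, 121.0], [417.0, 141.0, 127.0], [424.0, 148.0, 131.0], [424.0, 160.0, 127.0], [418.0, 172.0, 126.0], [421.0, 183.0, 127.0], [427.0, 195.0, 130.0], [428.0, 205.0, 126.0], [431.0, 216.0, 124.0], [429.0, 226.0, 128.0], [437.0, 236.0, 128.0], [443.0, 241.0, 122.0]]
side 2345 ((525.63623046875, 168.89129638671875), (176.24951171875, 215.24746704101562), 82.91722106933594)
((520.9476318359375, 171.488525390625), (172.22386169433594, 204.662841796875), 82.62796020507812)
bar? 115 [430.10643584 184.16951719 130.37930346] [[448.0, 128.0, 129.0], [433.0, 131.0, 129.0], [436.0, 133.0, 131.0], [421.0, 140.0, 131.0], [419.0, 158.0, 132.0], [426.0, 173.0, 130.0], [428.0, 183.0, 130.0], [421.0, 193.0, 130.0], [428.0, 205.0, 131.0], [424.0, 216.0, 131.0], [445.0, 228.0, 127.0], [443.0, 232.0, 124.0], [438.0, 235.0, 127.0]]
```

View pics/both.png

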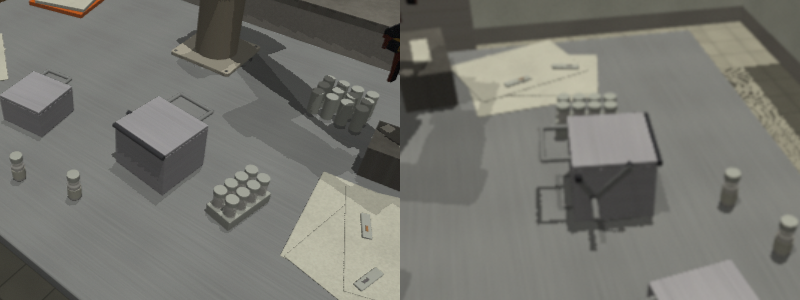

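The stay box is in the middle: in the side view its stay is at about (605,180) and the handle at about (550,145). The white rack is to its left, at (240,195) in the scene view. The lower box with no stay is on the -y side. Box yaw is about -7°.

```bash
python3 -m inch '[{"tx":-3.2,"ty":3.5,"tz":-0.7},{"tx":-3.2,"ty":3.5,"tz":-0.7},{"tx":-3.2,"ty":3.5,"tz":-0.7},{"tx":-3.2,"ty":3.5,"tz":-0.7},{"tx":-3.2,"ty":3.5,"tz":-0.7},{"tx":-3.2,"ty":3.5,"tz":-0.7},{"tx":-3.2,"ty":3.5,"tz":-0.7},{"tx":-3.2,"ty":3.5,"tz":-0.7},{"tx":-3.2,"ty":3.5,"tz":-0.7},{"tx":-3.2,"ty":3.5,"tz":-0.7}]'
python3 -m inch '[{"az":9.9},{"az":9.9},{"az":9.9},{"az":9.9},{"az":9.9},{"az":9.9},{"az":9.9},{"az":9.9},{"jaw":0.5},{"jaw":0.5}]'
cat >> h.py <<'E'
def pose():
    o=get_obs(); M=R.from_rotvec(o['orientation']).as_matrix(); return o,o['ee_pos'],M
def togo(target):
    o,p,M=pose(); print('t',round(o['t'],2),'tcp',np.round(p,1),'F',np.round(o['ft_force'],1),'w',round(o['width'],1),'x-yaw',round(np.degrees(np.arctan2(M[1,0],M[0,0])),1),'z',np.round(M[:,2],3),'| tool cm to go',np.round(M.T@(np.array(target)-p)/10,2))
E
python3 - <<'E'
from h import *
togo([426,182,260])
im,d=viewer.get_image('wrist'); save(im,'w1.png'); np.savez('w1.npz',d=d)
for t in ['lid_handle','box','stay_knee']:
    for m in masks_of('wrist',t):
        p=pts('wrist',d,m['pixels']); print(t,round(m['score'],2),np.round(m['location']),len(p),*[np.round(np.percentile(p,q,axis=0)) for q in (3,50,97)] if len(p) else '')
P=pts('wrist',d,np.ones(d.shape,bool))
s=P[(P[:,2]>110)&(P[:,2]<140)&(P[:,0]>380)&(P[:,0]<440)&(P[:,1]>80)&(P[:,1]<280)]
if len(s)>20:
    print(len(s),s.mean(0)); r=cv2.minAreaRect(s[:,:2].astype(np.float32)); print(r)
E
```

```text
t 0.8 tcp [192.9 594.5 193.5] F [-0.4 -0.  -0.7] w 88.1 x-yaw 72.0 z [ 0.  0. -1.] | tool cm to go [-32.04  34.91  -6.65]$[0]: bad value
$[0]: bad value
```

View pics/w1.png

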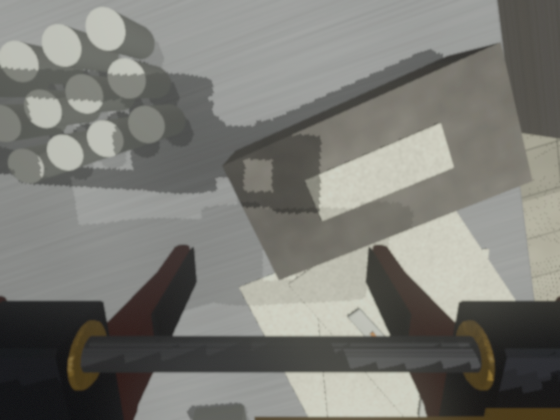

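The wrist picture shows only the start area (paper, dark block). Both moves were refused, so every key is probably required in each row.

```bash
python3 -m inch '[{"tx":-3.2,"ty":3.5,"tz":-0.7,"ax":0,"ay":0,"az":0,"jaw":0.5},{"tx":-3.2,"ty":3.5,"tz":-0.7,"ax":0,"ay":0,"az":0,"jaw":0.5},{"tx":-3.2,"ty":3.5,"tz":-0.7,"ax":0,"ay":0,"az":0,"jaw":0.5},{"tx":-3.2,"ty":3.5,"tz":-0.7,"ax":0,"ay":0,"az":0,"jaw":0.5},{"tx":-3.2,"ty":3.5,"tz":-0.7,"ax":0,"ay":0,"az":0,"jaw":0.5},{"tx":-3.2,"ty":3.5,"tz":-0.7,"ax":0,"ay":0,"az":0,"jaw":0.5},{"tx":-3.2,"ty":3.5,"tz":-0.7,"ax":0,"ay":0,"az":0,"jaw":0.5},{"tx":-3.2,"ty":3.5,"tz":-0.7,"ax":0,"ay":0,"az":0,"jaw":0.5},{"tx":-3.2,"ty":3.5,"tz":-0.7,"ax":0,"ay":0,"az":0,"jaw":0.5},{"tx":-3.2,"ty":3.5,"tz":-0.7,"ax":0,"ay":0,"az":0,"jaw":0.5}]' && python3 -m inch '[{"tx":0,"ty":0,"tz":0,"ax":0,"ay":0,"az":9.9,"jaw":0.5},{"tx":0,"ty":0,"tz":0,"ax":0,"ay":0,"az":9.9,"jaw":0.5},{"tx":0,"ty":0,"tz":0,"ax":0,"ay":0,"az":9.9,"jaw":0.5},{"tx":0,"ty":0,"tz":0,"ax":0,"ay":0,"az":9.9,"jaw":0.5},{"tx":0,"ty":0,"tz":0,"ax":0,"ay":0,"az":9.9,"jaw":0.5},{"tx":0,"ty":0,"tz":0,"ax":0,"ay":0,"az":9.9,"jaw":0.5},{"tx":0,"ty":0,"tz":0,"ax":0,"ay":0,"az":9.9,"jaw":0.5},{"tx":0,"ty":0,"tz":0,"ax":0,"ay":0,"az":9.9,"jaw":0.5}]'
cat > look.py <<'E'
import sys
from h import *
togo([426,182,260])
im,d=viewer.get_image('wrist'); save(im,sys.argv[1])
for t in ['lid_handle','box','stay_knee']:
    for m in masks_of('wrist',t):
        p=pts('wrist',d,m['pixels']); print(t,round(m['score'],2),np.round(m['location']),len(p),*[np.round(np.percentile(p,q,axis=0)) for q in (3,50,97)] if len(p) else '')
P=pts('wrist',d,np.ones(d.shape,bool))
s=P[(P[:,2]>110)&(P[:,2]<140)&(P[:,0]>380)&(P[:,0]<440)&(P[:,1]>80)&(P[:,1]<280)]
if len(s)>20:
    print(len(s),s.mean(0)); r=cv2.minAreaRect(s[:,:2].astype(np.float32)); print(r)
E
python3 look.py w2.png
```

```text
t: 2.25
ee_pos: [427.7, 180.7, 264.0]
orientation: [2.541, 1.847, 0.001]
ft_force: [-0.0, 0.1, -0.3]
width: 43.6
t: 3.25
ee_pos: [427.0, 182.1, 263.6]
orientation: [-3.135, 0.206, -0.0]
ft_force: [-1.3, 0.3, 0.1]
width: 43.8
t 3.25 tcp [427.  182.1 263.6] F [-1.3  0.3  0.1] w 43.8 x-yaw -7.5 z [ 0.  0. -1.] | tool cm to go [-0.1   0.02  0.36]
lid_handle 0.73 [397. 170.] 28126 [428. 100. 127.] [543. 184. 129.] [620. 250. 131.]
lid_handle 0.37 [409. 262.] 223 [499.  23.  -1.] [552.  83. 116.] [580.  95. 130.]
box 0.4 [401. 168.] 27781 [428. 101. 127.] [544. 184. 129.] [619. 250. 131.]
stay_knee 0.59 [409. 263.] 193 [498.  57.  61.] [551.  84. 115.] [563.  86. 131.]
1355 [426.6715081  186.7674941  128.11442989]
((431.728515625, 186.84042358398438), (109.84739685058594, 25.014062881469727), 85.02344512939453)
```

View pics/w2.png

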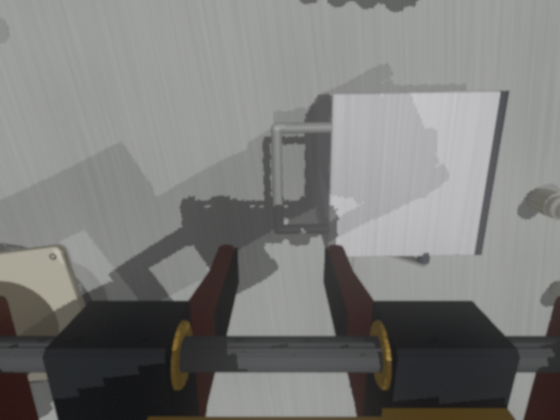

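The bar handle runs from about (275,128) to (280,230), left of the lid, and lines up roughly with the jaw axis. The peg is at (423,258). Next I fit the bar exactly.

Run:
```python
from h import *
im,d=viewer.get_image('wrist')
def roi(u0,u1,v0,v1):
    m=np.zeros(d.shape,bool); m[v0:v1,u0:u1]=1; p=pts('wrist',d,m); return p
b=roi(265,292,140,222); b=b[b[:,2]>100]
vx,vy,x0,y0=cv2.fitLine(b[:,:2].astype(np.float32),cv2.DIST_HUBER,0,.01,.01).ravel()
print('bar',len(b),np.round(b.mean(0),1),'ang',np.degrees(np.arctan2(vy,vx)),'z95',np.percentile(b[:,2],[5,50,95]))
a=roi(262,300,120,240); a=a[a[:,2]>110]; n=np.array([vx,vy])
s=(a[:,:2]-[x0,y0])@n; print('ends along',np.percentile(s,[1,99]), 'mid',np.array([x0,y0])+n*np.mean(np.percentile(s,[1,99])))
L=roi(325,515,85,260); L=L[(L[:,2]>120)&(L[:,0]<640)]; print('lid',cv2.minAreaRect(L[:,:2].astype(np.float32)))
k=roi(400,435,250,268); k=k[(k[:,2]>30)]; print('knee region',len(k),np.round(np.percentile(k,[5,50,95],axis=0)))
togo([b[:,0].mean(),b[:,1].mean(),106])
```

```text
bar 829 [424.9 187.3 128.2] ang 83.130684 z95 [125.66384139 128.33085752 130.05389344]
ends along [-53.79044292  54.42530153] mid [425.1915306  188.16736929]
lid ((541.3280029296875, 171.56710815429688), (164.4375457763672, 184.18544006347656), 83.3674545288086)
knee region 468 [[543.  81. 114.]
 [558.  91. 129.]
 [571. 100. 131.]]
t 3.5 tcp [427.  182.1 263.5] F [-0.7  0.5 -0.1] w 43.6 x-yaw -7.0 z [ 0.  0. -1.] | tool cm to go [-0.27 -0.5  15.75]
```

```bash
python3 -m inch '[{"tx":-0.2,"ty":-0.6,"tz":3,"ax":0,"ay":0,"az":0,"jaw":0.5},{"tx":0,"ty":0,"tz":4,"ax":0,"ay":0,"az":0,"jaw":0.5},{"tx":0,"ty":0,"tz":4,"ax":0,"ay":0,"az":0,"jaw":0.5},{"tx":0,"ty":0,"tz":3,"ax":0,"ay":0,"az":0,"jaw":0.5},{"tx":0,"ty":0,"tz":1.8,"ax":0,"ay":0,"az":0,"jaw":0.5},{"tx":0,"ty":0,"tz":0,"ax":0,"ay":0,"az":0,"jaw":0},{"tx":0,"ty":0,"tz":0,"ax":0,"ay":0,"az":0,"jaw":0},{"tx":0,"ty":0,"tz":0,"ax":0,"ay":0,"az":0,"jaw":0},{"tx":0,"ty":0,"tz":0,"ax":0,"ay":0,"az":0,"jaw":0}]'
python3 - <<'E'
import numpy as np
# arc: bar at 200mm from hinge; bar sits 0 offset
th=np.linspace(0,1.255,13)
x=200*(1-np.cos(th));z=200*np.sin(th)
print(np.round(np.c_[np.diff(x),np.diff(z)]/30,2).tolist(), x[-1],z[-1])
E
```

```text
t: 4.62
ee_pos: [426.3, 188.5, 106.2]
orientation: [-3.135, 0.196, -0.002]
ft_force: [-0.3, -0.1, -0.7]
width: 7.4
[[0.04, 0.7], [0.11, 0.69], [0.18, 0.67], [0.25, 0.65], [0.32, 0.62], [0.38, 0.58], [0.44, 0.54], [0.49, 0.49], [0.54, 0.44], [0.58, 0.38], [0.62, 0.32], [0.65, 0.25]] 137.88529649046788 190.10987246306522
```

```bash
python3 -m inch '[{"tx":0,"ty":0,"tz":0,"ax":0,"ay":0,"az":0,"jaw":0},{"tx":0.02,"ty":0,"tz":-0.4,"ax":0,"ay":0,"az":0,"jaw":0},{"tx":0.03,"ty":0,"tz":-0.6,"ax":0,"ay":0,"az":0,"jaw":0},{"tx":0.04,"ty":0,"tz":-0.7,"ax":0,"ay":0,"az":0,"jaw":0},{"tx":0.08,"ty":0,"tz":-0.7,"ax":0,"ay":0,"az":0,"jaw":0}]'
```

```text
t: 5.25
ee_pos: [427.6, 188.1, 130.1]
orientation: [-3.135, 0.197, -0.0]
ft_force: [-0.3, -0.6, 0.9]
width: 0.4
```

The jaws closed on nothing, so I look again.

Run:
```python
from h import *
for cam in('side','wrist'):
    im,d=viewer.get_image(cam); save(im,cam+'3.png')
    for m in masks_of(cam,'lid_handle')[:2]+masks_of(cam,'lid')[:2]:
        p=pts(cam,d,m['pixels']); print(cam,round(m['score'],2),np.round(m['location']),*[np.round(np.percentile(p,q,axis=0)) for q in (3,50,97)])
a=cv2.imread('pics/side3.png')[100:240,170:330];b=cv2.imread('pics/wrist3.png')
cv2.imwrite('pics/c3.png',np.hstack([cv2.resize(a,(400,350)),cv2.resize(b,(400,350))]))
```

```text
side 0.66 [267. 173.] [427.  90. 126.] [541. 159. 132.] [615. 244. 134.]
side 0.4 [264. 207.] [483.  33.  65.] [506.  83.  83.] [560.  93. 125.]
wrist 0.57 [451. 210.] [433. 115. 127.] [530. 195. 128.] [587. 252. 130.]
```

View pics/c3.png

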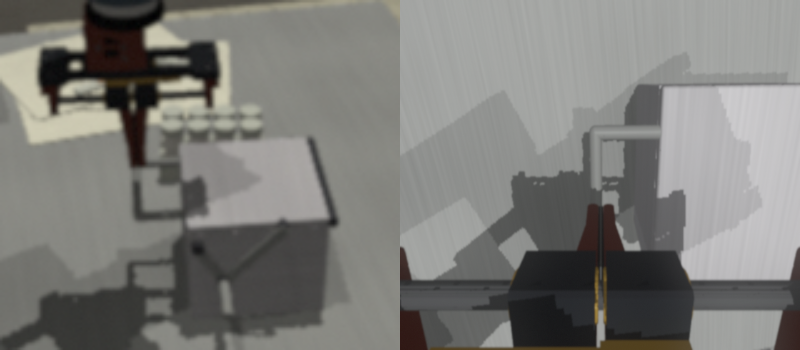

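The side view puts the fingertips near the bar's +y end, or well above the bar. The wrist view puts them near its middle. I check where the fingertips really are with the fixed cameras.

Run:
```python
from h import *
o,p,M=pose(); print(p)
for cam in('side','scene'):
    im,d=viewer.get_image(cam); c=viewer.get_calibration(cam)
    q=cv2.projectPoints(np.array([p,p+[0,0,61],[425.,188,125],[419,138,125],[431,238,125]]),np.ravel(c['rvec']),np.ravel(c['tvec']),np.array([[c['fx'],0,c['cx']],[0,c['fy'],c['cy']],[0,0,1.]]),None)[0][:,0]
    print(cam,np.round(q,1).tolist())
    P=pts(cam,d,np.ones(d.shape,bool)); s=P[(abs(P[:,0]-427)<35)&(P[:,1]>110)&(P[:,1]<270)&(P[:,2]>110)&(P[:,2]<260)]
    for z in range(110,260,10):
        a=s[(s[:,2]>=z)&(s[:,2]<z+10)]
        if len(a):print(z,len(a),np.round(np.median(a,0)),np.round(np.ptp(a,axis=0)))
    u,v=q[0].astype(int); e=cv2.resize(im[v-50:v+40,u-50:u+60],(440,360),interpolation=cv2.INTER_NEAREST)
    for a in q: cv2.drawMarker(e,(int((a[0]-u+50)*4+2),int((a[1]-v+50)*4+2)),(255,0,0),0,8)
    save(e,cam+'4.png')
cv2.imwrite('pics/c4.png',np.hstack([cv2.resize(cv2.imread(f'pics/{c}4.png'),(400,330)) for c in('side','scene')]))
```

```text
[427.29833538 187.99282537 129.33882777]
side [[225.6, 174.0], [224.1, 155.0], [224.9, 175.4], [225.4, 186.4], [224.5, 165.2]]
120 76 [438. 135. 128.] [ 47. 108.   7.]
130 86 [426. 166. 132.] [ 44. 105.   5.]
160 19 [427. 176. 166.] [16.  7.  9.]
170 24 [427. 177. 175.] [19. 22. 10.]
180 21 [426. 177. 184.] [19.  4.  9.]
190 31 [428. 176. 195.] [21. 16. 10.]
200 30 [426. 178. 206.] [23.  7. 10.]
210 37 [426. 177. 216.] [25. 21. 10.]
220 32 [428. 176. 226.] [28.  5.  9.]
230 10 [422. 176. 231.] [27.  7.  2.]
240 35 [427. 155. 248.] [49. 10.  5.]
250 98 [425. 156. 255.] [68. 17. 10.]
scene [[354.5, 201.2], [356.8, 181.0], [354.9, 202.1], [339.7, 193.4], [370.8, 211.3]]
120 200 [429. 184. 127.] [ 46. 111.  10.]
130 26 [432. 191. 131.] [ 41. 105.   5.]
150 7 [433. 199. 159.] [15. 17.  3.]
160 36 [435. 195. 165.] [20. 24.  9.]
170 41 [435. 195. 175.] [20. 26. 10.]
180 39 [435. 196. 185.] [24. 25. 10.]
190 43 [437. 196. 194.] [22. 27. 10.]
200 43 [438. 196. 204.] [28. 26. 10.]
210 40 [438. 199. 215.] [28. 23. 10.]
220 15 [441. 198. 225.] [15. 24.  8.]
230 5 [452. 191. 238.] [ 5. 12.  5.]
240 50 [446. 220. 246.] [65. 36.  9.]
250 111 [448. 218. 256.] [68. 59. 10.]
```

View pics/c4.png

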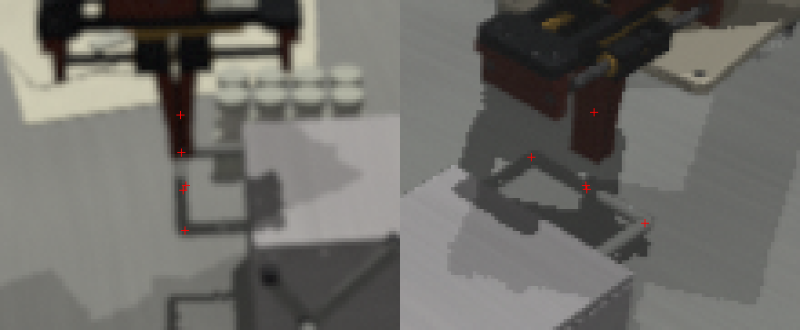

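Both fixed cameras show the fingertips about 28 mm above the reported TCP: the tips are at z≈158 and the report says 129. x and y agree. The jaws therefore closed above the bar, and I go down by the measured gap.

```bash
python3 -m inch '[{"tx":0,"ty":0,"tz":0,"ax":0,"ay":0,"az":0,"jaw":0.5},{"tx":0,"ty":0,"tz":0,"ax":0,"ay":0,"az":0,"jaw":0.5},{"tx":0,"ty":0,"tz":0,"ax":0,"ay":0,"az":0,"jaw":0.5},{"tx":0,"ty":0,"tz":0,"ax":0,"ay":0,"az":0,"jaw":0.5},{"tx":-0.2,"ty":0,"tz":2,"ax":0,"ay":0,"az":0,"jaw":0.5},{"tx":0,"ty":0,"tz":2,"ax":0,"ay":0,"az":0,"jaw":0.5},{"tx":0,"ty":0,"tz":1.2,"ax":0,"ay":0,"az":0,"jaw":0.5},{"tx":0,"ty":0,"tz":0,"ax":0,"ay":0,"az":0,"jaw":0.5}]'
python3 -m inch '[{"tx":0,"ty":0,"tz":0,"ax":0,"ay":0,"az":0,"jaw":0},{"tx":0,"ty":0,"tz":0,"ax":0,"ay":0,"az":0,"jaw":0},{"tx":0,"ty":0,"tz":0,"ax":0,"ay":0,"az":0,"jaw":0},{"tx":0,"ty":0,"tz":0,"ax":0,"ay":0,"az":0,"jaw":0},{"tx":0,"ty":0,"tz":0,"ax":0,"ay":0,"az":0,"jaw":0},{"tx":0,"ty":0,"tz":0,"ax":0,"ay":0,"az":0,"jaw":0}]'
```

```text
t: 6.65
ee_pos: [425.0, 188.1, 76.9]
orientation: [3.135, -0.197, -0.002]
ft_force: [-0.0, -0.8, 0.8]
width: 44.1
t: 7.4
ee_pos: [424.1, 188.4, 77.6]
orientation: [3.135, -0.197, -0.004]
ft_force: [-6.3, 2.2, 5.8]
width: 9.3
```

The bar is gripped (opening 9.3 mm). I raise it along the arc.

```bash
python3 -m inch '[{"tx":0.02,"ty":0,"tz":-0.35,"ax":0,"ay":0,"az":0,"jaw":0},{"tx":0.03,"ty":0,"tz":-0.7,"ax":0,"ay":0,"az":0,"jaw":0},{"tx":0.06,"ty":0,"tz":-0.7,"ax":0,"ay":0,"az":0,"jaw":0},{"tx":0.1,"ty":0,"tz":-0.7,"ax":0,"ay":0,"az":0,"jaw":0},{"tx":0.11,"ty":0,"tz":-0.69,"ax":0,"ay":0,"az":0,"jaw":0},{"tx":0.12,"ty":0,"tz":-0.69,"ax":0,"ay":0,"az":0,"jaw":0},{"tx":0.15,"ty":0,"tz":-0.68,"ax":0,"ay":0,"az":0,"jaw":0},{"tx":0.17,"ty":0,"tz":-0.67,"ax":0,"ay":0,"az":0,"jaw":0},{"tx":0.2,"ty":0,"tz":-0.67,"ax":0,"ay":0,"az":0,"jaw":0}]'
python3 - <<'E'
from h import *
togo([425,188,77])
E
```

```text
t: 8.52
ee_pos: [432.1, 187.3, 135.4]
orientation: [3.135, -0.198, -0.009]
ft_force: [-7.7, 7.7, -1.7]
width: 8.9
t 8.53 tcp [432.1 187.3 135.4] F [-7.7  7.7 -1.7] w 8.9 x-yaw -7.2 z [-0.006  0.    -1.   ] | tool cm to go [-0.68  0.02  5.84]
```

```bash
python3 -m inch '[{"tx":0.23,"ty":0,"tz":-0.66,"ax":0,"ay":0,"az":0,"jaw":0},{"tx":0.25,"ty":0,"tz":-0.65,"ax":0,"ay":0,"az":0,"jaw":0},{"tx":0.27,"ty":0,"tz":-0.64,"ax":0,"ay":0,"az":0,"jaw":0},{"tx":0.3,"ty":0,"tz":-0.63,"ax":0,"ay":0,"az":0,"jaw":0},{"tx":0.32,"ty":0,"tz":-0.62,"ax":0,"ay":0,"az":0,"jaw":0},{"tx":0.34,"ty":0,"tz":-0.61,"ax":0,"ay":0,"az":0,"jaw":0},{"tx":0.36,"ty":0,"tz":-0.59,"ax":0,"ay":0,"az":0,"jaw":0},{"tx":0.38,"ty":0,"tz":-0.58,"ax":0,"ay":0,"az":0,"jaw":0},{"tx":0.4,"ty":0,"tz":-0.57,"ax":0,"ay":0,"az":0,"jaw":0},{"tx":0.42,"ty":0,"tz":-0.55,"ax":0,"ay":0,"az":0,"jaw":0},{"tx":0.44,"ty":0,"tz":-0.54,"ax":0,"ay":0,"az":0,"jaw":0},{"tx":0.46,"ty":0,"tz":-0.53,"ax":0,"ay":0,"az":0,"jaw":0}]'
python3 - <<'E'
from h import *
togo([425,188,77])
im,d=viewer.get_image('side');save(im,'side5.png')
for t in('lid','lid_handle'):
  for m in masks_of('side',t)[:2]:
    p=pts('side',d,m['pixels']); print(t,round(m['score'],2),*[np.round(np.percentile(p,q,axis=0)) for q in (3,50,97)])
E
```

```text
t: 10.02
ee_pos: [468.7, 183.1, 207.4]
orientation: [-3.135, 0.198, 0.024]
ft_force: [-28.7, 10.0, 19.6]
width: 8.7
t 10.03 tcp [468.7 183.1 207.4] F [-28.7  10.   19.6] w 8.7 x-yaw -7.2 z [-0.015  0.001 -1.   ] | tool cm to go [-4.2   0.05 13.11]
lid 0.6 [468.  88. 131.] [551. 153. 189.] [618. 247. 257.]
lid_handle 0.74 [468.  88. 135.] [552. 152. 189.] [618. 242. 257.]
```

The lid is following. The force is radial: my arc sits about 3 to 5 mm inside the true one. I recompute the rest with a 203 mm radius.

Run:
```python
import numpy as np
th=np.linspace(0.72,1.255,17)[1:]
p=np.r_[[[51.3,130.2]],np.c_[203.5-203*np.cos(th),203*np.sin(th)]]
print(np.round(np.diff(p,axis=0)/10,2).tolist())
```

```text
[[0.41, 0.87], [0.47, 0.49], [0.49, 0.47], [0.5, 0.45], [0.52, 0.44], [0.53, 0.42], [0.55, 0.4], [0.56, 0.38], [0.57, 0.36], [0.58, 0.34], [0.6, 0.33], [0.61, 0.31], [0.62, 0.28], [0.63, 0.26], [0.63, 0.24], [0.64, 0.22]]
```

```bash
python3 -m inch '[{"tx":0.2,"ty":0,"tz":-0.5,"ax":0,"ay":0,"az":0,"jaw":0},{"tx":0.2,"ty":0,"tz":-0.37,"ax":0,"ay":0,"az":0,"jaw":0},{"tx":0.47,"ty":0,"tz":-0.49,"ax":0,"ay":0,"az":0,"jaw":0},{"tx":0.49,"ty":0,"tz":-0.47,"ax":0,"ay":0,"az":0,"jaw":0},{"tx":0.5,"ty":0,"tz":-0.45,"ax":0,"ay":0,"az":0,"jaw":0},{"tx":0.52,"ty":0,"tz":-0.44,"ax":0,"ay":0,"az":0,"jaw":0},{"tx":0.53,"ty":0,"tz":-0.42,"ax":0,"ay":0,"az":0,"jaw":0},{"tx":0.55,"ty":0,"tz":-0.4,"ax":0,"ay":0,"az":0,"jaw":0},{"tx":0.56,"ty":0,"tz":-0.38,"ax":0,"ay":0,"az":0,"jaw":0}]'
python3 - <<'E'
from h import *
togo([425,188,77])
E
```

```text
t: 11.3
ee_pos: [513.9, 177.9, 248.3]
orientation: [-3.134, 0.196, 0.007]
ft_force: [-12.7, 4.2, 13.7]
width: 9.1
t 11.3 tcp [513.9 177.9 248.3] F [-12.7   4.2  13.7] w 9.1 x-yaw -7.2 z [-0.004  0.002 -1.   ] | tool cm to go [-8.87  0.12 17.17]
```

```bash
python3 -m inch '[{"tx":0.57,"ty":0,"tz":-0.38,"ax":0,"ay":0,"az":0,"jaw":0},{"tx":0.58,"ty":0,"tz":-0.36,"ax":0,"ay":0,"az":0,"jaw":0},{"tx":0.6,"ty":0,"tz":-0.33,"ax":0,"ay":0,"az":0,"jaw":0},{"tx":0.61,"ty":0,"tz":-0.31,"ax":0,"ay":0,"az":0,"jaw":0},{"tx":0.62,"ty":0,"tz":-0.28,"ax":0,"ay":0,"az":0,"jaw":0},{"tx":0.63,"ty":0,"tz":-0.26,"ax":0,"ay":0,"az":0,"jaw":0},{"tx":0.5,"ty":0,"tz":-0.2,"ax":0,"ay":0,"az":0,"jaw":0},{"tx":0.3,"ty":0,"tz":-0.1,"ax":0,"ay":0,"az":0,"jaw":0},{"tx":0,"ty":0,"tz":0,"ax":0,"ay":0,"az":0,"jaw":0}]'
python3 - <<'E'
from h import *
togo([425,188,77])
im,d=viewer.get_image('side');save(im,'side6.png')
for t in('lid','stay_knee'):
  for m in masks_of('side',t)[:2]:
    p=pts('side',d,m['pixels']); print(t,round(m['score'],2),np.round(m['location']),*[np.round(np.percentile(p,q,axis=0)) for q in (3,50,97)])
E
```

```text
t: 12.42
ee_pos: [560.0, 172.2, 269.7]
orientation: [-3.134, 0.197, 0.0]
ft_force: [-3.1, 6.5, 6.2]
width: 8.8
t 12.43 tcp [560.  172.2 269.7] F [-3.1  6.5  6.2] w 8.8 x-yaw -7.2 z [ 0.     0.002 -1.   ] | tool cm to go [-13.59   0.16  19.27]
lid 0.59 [286. 143.] [553.  84. 137.] [578. 108. 250.] [618. 211. 322.]
stay_knee 0.73 [270. 189.] [486.  39. 112.] [524.  80. 142.] [591.  96. 174.]
```

```bash
python3 -m inch '[{"tx":0.2,"ty":0,"tz":-0.05,"ax":0,"ay":0,"az":0,"jaw":0},{"tx":0.2,"ty":0,"tz":-0.05,"ax":0,"ay":0,"az":0,"jaw":0},{"tx":0,"ty":0,"tz":0,"ax":0,"ay":0,"az":0,"jaw":0},{"tx":0,"ty":0,"tz":0,"ax":0,"ay":0,"az":0,"jaw":0}]'
python3 - <<'E'
from h import *
togo([425,188,77])
im,d=viewer.get_image('side');save(im,'side7.png')
cv2.imwrite('pics/c7.png',cv2.resize(cv2.imread('pics/side7.png')[70:250,180:370],(760,600),interpolation=cv2.INTER_CUBIC))
for m in masks_of('side','stay_knee')[:1]:
    p=pts('side',d,m['pixels']); print(np.round(m['location']),*[np.round(np.percentile(p,q,axis=0)) for q in (3,50,97)])
    q=p[p[:,1]<75]; print('peg',len(q),q.mean(0),np.ptp(q,axis=0))
E
```

```text
t: 13.08
ee_pos: [562.0, 172.0, 270.4]
orientation: [-3.134, 0.196, 0.006]
ft_force: [-9.0, 5.9, 7.8]
width: 9.4
t 13.07 tcp [562.  172.  270.4] F [-9.   5.9  7.8] w 9.4 x-yaw -7.2 z [-0.004  0.002 -1.   ] | tool cm to go [-13.71   0.14  19.39]
[272. 190.] [486.  31. 116.] [527.  80. 140.] [595.  93. 175.]
peg 73 [521.97294306  51.20267312 141.94847442] [95.34418788 47.1507768  49.1763487 ]
```

View pics/c7.png

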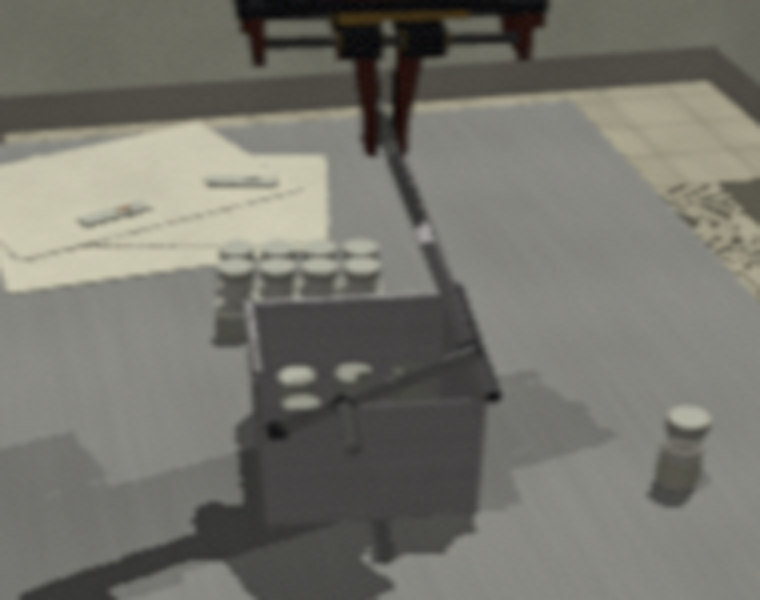

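The stay is straight, from (278,430) to (470,350), with the peg at about (348,430). I release and go up clear of the bar.

```bash
python3 -m inch '[{"tx":0,"ty":0,"tz":0,"ax":0,"ay":0,"az":0,"jaw":0.3},{"tx":0,"ty":0,"tz":0,"ax":0,"ay":0,"az":0,"jaw":0.4},{"tx":0,"ty":0,"tz":0,"ax":0,"ay":0,"az":0,"jaw":0.4},{"tx":0,"ty":0,"tz":-1,"ax":0,"ay":0,"az":0,"jaw":0.4},{"tx":0,"ty":0,"tz":-2.5,"ax":0,"ay":0,"az":0,"jaw":0.4},{"tx":0,"ty":0,"tz":-2.5,"ax":0,"ay":0,"az":0,"jaw":0.4},{"tx":0,"ty":0,"tz":0,"ax":0,"ay":0,"az":0,"jaw":0},{"tx":0,"ty":0,"tz":0,"ax":0,"ay":0,"az":0,"jaw":0},{"tx":0,"ty":0,"tz":0,"ax":0,"ay":0,"az":0,"jaw":0},{"tx":0,"ty":0,"tz":0,"ax":0,"ay":0,"az":0,"jaw":0},{"tx":0,"ty":0,"tz":0,"ax":0,"ay":0,"az":0,"jaw":0},{"tx":0,"ty":0,"tz":0,"ax":0,"ay":0,"az":0,"jaw":0}]'
python3 - <<'E'
from h import *
togo([425,188,77])
for cam in('side','scene'):
  im,d=viewer.get_image(cam);save(im,cam+'8.png')
  for t in('lid','stay_knee'):
   for m in masks_of(cam,t)[:1]:
    p=pts(cam,d,m['pixels']); print(cam,t,round(m['score'],2),np.round(m['location']),*[np.round(np.percentile(p,q,axis=0)) for q in (3,50,97)])
  P=pts(cam,d,np.ones(d.shape,bool)).reshape(-1,3)
  q=P[(P[:,0]>490)&(P[:,0]<570)&(P[:,1]>20)&(P[:,1]<78)&(P[:,2]>100)&(P[:,2]<170)]
  if len(q): print('peg',len(q),np.round(np.percentile(q,[5,50,95],axis=0)))
a=cv2.imread('pics/side8.png')[70:250,180:370]; b=cv2.imread('pics/scene8.png')[100:350,200:464]
cv2.imwrite('pics/c8.png',np.hstack([cv2.resize(a,(400,380)),cv2.resize(b,(400,380))]))
# expected peg from box pose: lid centre fit
c,s=np.cos(np.radians(-6.8)),np.sin(np.radians(-6.8))
bar=np.array([425,188]); ex=np.array([c,s]);ey=np.array([-s,c])
print('box centre',bar+125*ex,'peg y-line',bar+125*ex-(80+43)*ey)
E
```

```text
t: 14.68
ee_pos: [564.0, 170.9, 329.9]
orientation: [3.135, -0.197, -0.0]
ft_force: [-0.1, 0.0, -0.5]
width: 0.3
t 14.68 tcp [564.  170.9 329.9] F [-0.1  0.  -0.5] w 0.3 x-yaw -7.2 z [-0. -0. -1.] | tool cm to go [-14.     0.03  25.29]
side lid 0.8 [284. 140.] [553.  85.   2.] [576. 117. 254.] [707. 554. 322.]
side stay_knee 0.76 [272. 189.] [507.  37. 129.] [532.  81. 144.] [578.  90. 168.]
peg 74 [[505.  30. 133.]
 [511.  52. 140.]
 [562.  77. 159.]]
scene lid 0.91 [312. 206.] [559.  91. 130.] [599. 174. 208.] [628. 246. 316.]
box centre [549.12068851 173.19950396] peg y-line [534.55700041  51.06474646]
```

View pics/c8.png

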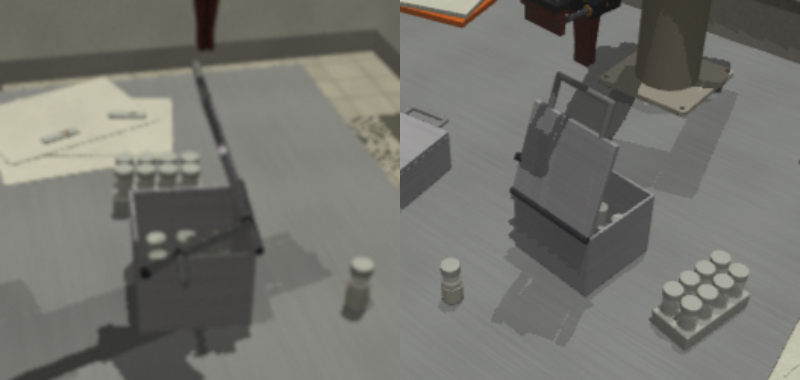

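The lid stands open, untouched. I move the closed fingers over the outer half of the peg and check from the cameras before pressing.

```bash
python3 -m inch '[{"tx":0,"ty":3.4,"tz":0,"ax":0,"ay":0,"az":0,"jaw":0},{"tx":0,"ty":3.4,"tz":0,"ax":0,"ay":0,"az":0,"jaw":0},{"tx":0,"ty":3.4,"tz":0,"ax":0,"ay":0,"az":0,"jaw":0},{"tx":-1.8,"ty":3.4,"tz":0,"ax":0,"ay":0,"az":0,"jaw":0},{"tx":-2,"ty":0,"tz":3,"ax":0,"ay":0,"az":0,"jaw":0},{"tx":0,"ty":0,"tz":4,"ax":0,"ay":0,"az":0,"jaw":0},{"tx":0,"ty":0,"tz":4,"ax":0,"ay":0,"az":0,"jaw":0},{"tx":0,"ty":0,"tz":4,"ax":0,"ay":0,"az":0,"jaw":0},{"tx":0,"ty":0,"tz":3,"ax":0,"ay":0,"az":0,"jaw":0},{"tx":0,"ty":0,"tz":2,"ax":0,"ay":0,"az":0,"jaw":0},{"tx":0,"ty":0,"tz":0,"ax":0,"ay":0,"az":0,"jaw":0}]'
python3 - <<'E'
from h import *
togo([509,41,111])
im,d=viewer.get_image('side');save(im,'side9.png')
P=pts('side',d,np.ones(d.shape,bool))
s=P[(P[:,0]>480)&(P[:,0]<545)&(P[:,1]>0)&(P[:,1]<80)&(P[:,2]>100)&(P[:,2]<220)]
for z in range(100,220,8):
    a=s[(s[:,2]>=z)&(s[:,2]<z+8)]
    if len(a): print(z,len(a),np.round(np.percentile(a,[5,50,95],axis=0)).tolist())
im2,d2=viewer.get_image('wrist'); 
for m in masks_of('wrist','stay_knee')[:1]:
    p=pts('wrist',d2,m['pixels']); p=p[(p[:,2]>120)&(p[:,2]<150)&(p[:,1]<78)]; print('wrist peg',len(p), np.round(np.percentile(p,[5,50,95],axis=0)).tolist() if len(p) else '')
cv2.imwrite('pics/c9.png',np.hstack([cv2.resize(im[130:230,210:320,::-1],(418,380)),cv2.resize(im2[:,:,::-1],(380,380))]))
E
```

```text
t: 16.35
ee_pos: [508.2, 40.6, 128.9]
orientation: [3.135, -0.197, -0.005]
ft_force: [-0.1, 0.7, -1.2]
width: 0.6
t 16.35 tcp [508.2  40.6 128.9] F [-0.1  0.7 -1.2] w 0.6 x-yaw -7.2 z [-0.003 -0.    -1.   ] | tool cm to go [ 0.08 -0.05  1.79]
124 2 [[510.0, 31.0, 130.0], [511.0, 31.0, 131.0], [512.0, 31.0, 131.0]]
132 21 [[505.0, 30.0, 133.0], [507.0, 33.0, 138.0], [515.0, 50.0, 140.0]]
140 20 [[506.0, 30.0, 140.0], [511.0, 43.0, 141.0], [514.0, 55.0, 143.0]]
148 1 [[542.0, 80.0, 155.0], [542.0, 80.0, 155.0], [542.0, 80.0, 155.0]]
156 9 [[499.0, 28.0, 159.0], [505.0, 31.0, 163.0], [513.0, 39.0, 164.0]]
164 20 [[499.0, 27.0, 164.0], [508.0, 30.0, 168.0], [514.0, 40.0, 171.0]]
172 21 [[500.0, 28.0, 173.0], [504.0, 30.0, 176.0], [514.0, 41.0, 180.0]]
180 19 [[500.0, 27.0, 180.0], [507.0, 30.0, 183.0], [514.0, 32.0, 188.0]]
188 25 [[498.0, 27.0, 189.0], [507.0, 30.0, 192.0], [515.0, 32.0, 196.0]]
196 27 [[497.0, 27.0, 196.0], [508.0, 30.0, 200.0], [517.0, 33.0, 204.0]]
204 28 [[496.0, 28.0, 204.0], [508.0, 29.0, 209.0], [519.0, 33.0, 211.0]]
212 34 [[495.0, 26.0, 213.0], [508.0, 30.0, 216.0], [518.0, 40.0, 220.0]]
wrist peg 1293 [[508.0, 44.0, 135.0], [514.0, 61.0, 139.0], [520.0, 76.0, 140.0]]
```

View pics/c9.png

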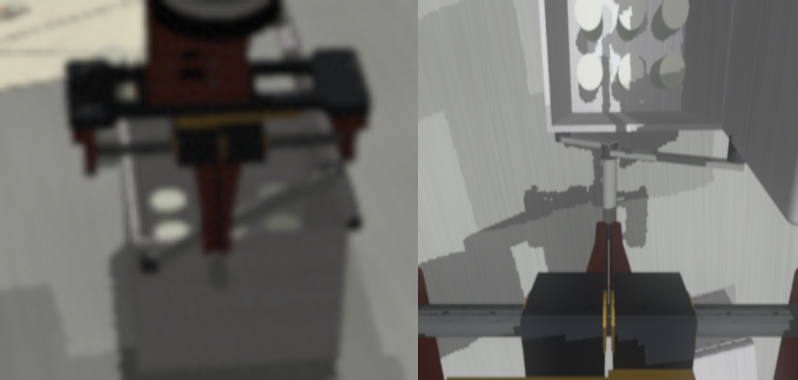

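The fingers are centred over the peg. Tips are at 158 and the peg top is at about 139. I press down slowly.

```bash
python3 -m inch '[{"tx":0.3,"ty":0,"tz":0.8,"ax":0,"ay":0,"az":0,"jaw":0},{"tx":0,"ty":0,"tz":0.8,"ax":0,"ay":0,"az":0,"jaw":0},{"tx":0,"ty":0,"tz":0.3,"ax":0,"ay":0,"az":0,"jaw":0},{"tx":0,"ty":0,"tz":0.3,"ax":0,"ay":0,"az":0,"jaw":0},{"tx":0,"ty":0,"tz":0.3,"ax":0,"ay":0,"az":0,"jaw":0},{"tx":0,"ty":0,"tz":0.3,"ax":0,"ay":0,"az":0,"jaw":0}]'
python3 -m inch '[{"tx":0,"ty":0,"tz":0.3,"ax":0,"ay":0,"az":0,"jaw":0},{"tx":0,"ty":0,"tz":0.3,"ax":0,"ay":0,"az":0,"jaw":0},{"tx":0,"ty":0,"tz":0.3,"ax":0,"ay":0,"az":0,"jaw":0},{"tx":0,"ty":0,"tz":0.3,"ax":0,"ay":0,"az":0,"jaw":0}]'
```

```text
t: 17.25
ee_pos: [516.2, 39.9, 103.6]
orientation: [-3.135, 0.196, -0.012]
ft_force: [7.3, -3.1, 6.1]
width: 0.4
t: 17.75
ee_pos: [513.5, 40.3, 90.3]
orientation: [-3.135, 0.197, -0.004]
ft_force: [4.5, -0.7, 4.8]
width: 0.8
```

```bash
python3 -m inch '[{"tx":0,"ty":0,"tz":0.3,"ax":0,"ay":0,"az":0,"jaw":0},{"tx":0,"ty":0,"tz":0.3,"ax":0,"ay":0,"az":0,"jaw":0},{"tx":0,"ty":0,"tz":0.3,"ax":0,"ay":0,"az":0,"jaw":0},{"tx":0,"ty":0,"tz":0.3,"ax":0,"ay":0,"az":0,"jaw":0},{"tx":0,"ty":0,"tz":0.3,"ax":0,"ay":0,"az":0,"jaw":0}]'
python3 - <<'E'
from h import *
togo([509,41,111])
im,d=viewer.get_image('scene');save(im,'scene10.png')
for m in masks_of('scene','lid')[:1]:
    p=pts('scene',d,m['pixels']); print(m['score'],np.round(np.percentile(p,[3,50,97],axis=0)).tolist())
E
```

```text
t: 18.38
ee_pos: [511.3, 40.4, 74.6]
orientation: [3.135, -0.197, -0.003]
ft_force: [1.3, 1.0, 6.1]
width: 0.1
t 18.38 tcp [511.3  40.4  74.6] F [1.3 1.  6.1] w 0.1 x-yaw -7.2 z [-0.002  0.    -1.   ] | tool cm to go [-0.24 -0.03 -3.64]
0.6 [[508.0, 93.0, 130.0], [578.0, 176.0, 195.0], [625.0, 248.0, 288.0]]
```

The stay has broken and the lid is sinking (its top is at 288). I withdraw along -y.

```bash
python3 -m inch '[{"tx":0,"ty":1.5,"tz":0,"ax":0,"ay":0,"az":0,"jaw":0},{"tx":0,"ty":2.5,"tz":0,"ax":0,"ay":0,"az":0,"jaw":0},{"tx":0,"ty":3,"tz":0,"ax":0,"ay":0,"az":0,"jaw":0},{"tx":0,"ty":2,"tz":0,"ax":0,"ay":0,"az":0,"jaw":0},{"tx":0,"ty":0,"tz":-2,"ax":0,"ay":0,"az":0,"jaw":0},{"tx":0,"ty":0,"tz":-2,"ax":0,"ay":0,"az":0,"jaw":0},{"tx":0,"ty":0,"tz":0,"ax":0,"ay":0,"az":0,"jaw":0},{"tx":0,"ty":0,"tz":0,"ax":0,"ay":0,"az":0,"jaw":0},{"tx":0,"ty":0,"tz":0,"ax":0,"ay":0,"az":0,"jaw":0},{"tx":0,"ty":0,"tz":0,"ax":0,"ay":0,"az":0,"jaw":0},{"tx":0,"ty":0,"tz":0,"ax":0,"ay":0,"az":0,"jaw":0},{"tx":0,"ty":0,"tz":0,"ax":0,"ay":0,"az":0,"jaw":0}]'
for i in 1 2 ; do python3 -m inch '[{"tx":0,"ty":0,"tz":0,"ax":0,"ay":0,"az":0,"jaw":0},{"tx":0,"ty":0,"tz":0,"ax":0,"ay":0,"az":0,"jaw":0},{"tx":0,"ty":0,"tz":0,"ax":0,"ay":0,"az":0,"jaw":0},{"tx":0,"ty":0,"tz":0,"ax":0,"ay":0,"az":0,"jaw":0},{"tx":0,"ty":0,"tz":0,"ax":0,"ay":0,"az":0,"jaw":0},{"tx":0,"ty":0,"tz":0,"ax":0,"ay":0,"az":0,"jaw":0},{"tx":0,"ty":0,"tz":0,"ax":0,"ay":0,"az":0,"jaw":0},{"tx":0,"ty":0,"tz":0,"ax":0,"ay":0,"az":0,"jaw":0},{"tx":0,"ty":0,"tz":0,"ax":0,"ay":0,"az":0,"jaw":0},{"tx":0,"ty":0,"tz":0,"ax":0,"ay":0,"az":0,"jaw":0},{"tx":0,"ty":0,"tz":0,"ax":0,"ay":0,"az":0,"jaw":0},{"tx":0,"ty":0,"tz":0,"ax":0,"ay":0,"az":0,"jaw":0}]'; done
cat > chk.py <<'E'
from h import *
import sys
togo([509,41,111])
ims=[]
for cam in('scene','side'):
  im,d=viewer.get_image(cam); ims.append(cv2.resize(im[80:360,150:520,::-1],(400,303)))
  for t in('lid','rack','stay_knee'):
   for m in masks_of(cam,t)[:1]:
    p=pts(cam,d,m['pixels']); print(cam,t,round(m['score'],2),np.round(np.percentile(p,[3,50,97],axis=0)).tolist())
cv2.imwrite('pics/'+sys.argv[1],np.hstack(ims))
E
python3 chk.py c11.png
```

```text
t: 19.98
ee_pos: [501.0, -48.9, 114.9]
orientation: [-3.135, 0.196, 0.0]
ft_force: [0.5, 0.1, -0.6]
width: 0.7
t: 21.48
ee_pos: [501.0, -49.0, 115.1]
orientation: [3.135, -0.197, 0.0]
ft_force: [0.0, 0.2, 0.0]
width: 0.4
t: 22.98
ee_pos: [501.0, -49.0, 115.1]
orientation: [-3.135, 0.197, 0.0]
ft_force: [-0.3, 0.7, -0.0]
width: 0.4
t 22.98 tcp [501.  -49.  115.1] F [-0.3  0.7 -0. ] w 0.4 x-yaw -7.2 z [-0.  0. -1.] | tool cm to go [-0.33 -9.03  0.41]
scene lid 0.89 [[428.0, 101.0, 125.0], [548.0, 183.0, 129.0], [621.0, 253.0, 132.0]]
scene rack 0.6 [[493.0, 360.0, 2.0], [573.0, 406.0, 57.0], [621.0, 439.0, 78.0]]
side lid 0.6 [[419.0, 125.0, 4.0], [488.0, 201.0, 132.0], [623.0, 402.0, 134.0]]
side rack 0.89 [[475.0, 308.0, 4.0], [502.0, 383.0, 72.0], [542.0, 537.0, 109.0]]
side stay_knee 0.68 [[481.0, 34.0, 64.0], [495.0, 85.0, 70.0], [511.0, 94.0, 93.0]]
```

View pics/c11.png

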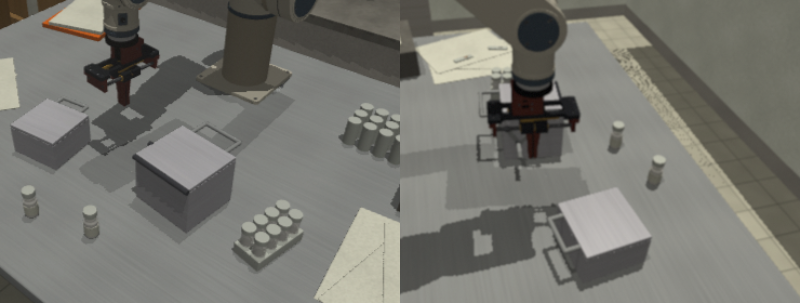

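The lid is down and the rack is where it was. I wait a little longer and compare the depth with the starting picture.

```bash
for i in 1 2; do python3 -m inch '[{"tx":0,"ty":0,"tz":0,"ax":0,"ay":0,"az":0,"jaw":0},{"tx":0,"ty":0,"tz":0,"ax":0,"ay":0,"az":0,"jaw":0},{"tx":0,"ty":0,"tz":0,"ax":0,"ay":0,"az":0,"jaw":0},{"tx":0,"ty":0,"tz":0,"ax":0,"ay":0,"az":0,"jaw":0},{"tx":0,"ty":0,"tz":0,"ax":0,"ay":0,"az":0,"jaw":0},{"tx":0,"ty":0,"tz":0,"ax":0,"ay":0,"az":0,"jaw":0},{"tx":0,"ty":0,"tz":0,"ax":0,"ay":0,"az":0,"jaw":0},{"tx":0,"ty":0,"tz":0,"ax":0,"ay":0,"az":0,"jaw":0},{"tx":0,"ty":0,"tz":0,"ax":0,"ay":0,"az":0,"jaw":0},{"tx":0,"ty":0,"tz":0,"ax":0,"ay":0,"az":0,"jaw":0},{"tx":0,"ty":0,"tz":0,"ax":0,"ay":0,"az":0,"jaw":0},{"tx":0,"ty":0,"tz":0,"ax":0,"ay":0,"az":0,"jaw":0}]' >/dev/null; done
python3 - <<'E'
from h import *
togo([0,0,0])
d0=np.load('scene0.npz')['d']; im,d=viewer.get_image('scene')
for t in('lid','rack'):
    for m in masks_of('scene',t)[:1]:
        k=m['pixels']&(d0>0)&(d>0); e=(d-d0)[k]; print(t,round(m['score'],2),'depth change',np.percentile(e,[10,50,90]).round(1))
        if t=='lid':
            for n,D in(('before',d0),('now',d)):
                p=pts('scene',D,m['pixels']); p=p[(p[:,2]>115)&(p[:,2]<145)]
                A=np.c_[p[:,:2]-[541,172],np.ones(len(p))]; c=np.linalg.lstsq(A,p[:,2],rcond=None)[0]; print(n,'slope x,y rad, z',c.round(4))
E
```

```text
t 26.38 tcp [501.  -49.  115.1] F [-0.3 -0.4 -0.3] w 0.4 x-yaw -7.2 z [-0. -0. -1.] | tool cm to go [-50.32   1.4   11.51]
lid 0.93 depth change [-4.1  0.   4. ]
before slope x,y rad, z [ 4.300000e-03 -1.700000e-03  1.291957e+02]
now slope x,y rad, z [ 2.900000e-03 -1.200000e-03  1.291862e+02]
rack 0.89 depth change [-3.8  0.   3.7]
```

```bash
python3 -c "
from workcell import ctrl; print(ctrl.close_job())"
```

```text
the job is handed in; nothing more can be done
None
```

The lid stay check is done and handed in after about 26 s of robot time. I raised the lid by its bar handle until the stay locked straight and let go; it stood open on its own. Then I pressed the peg down about 36 mm at roughly 6 N, which broke the stay. I moved the fingers away along -y, and the lid sank shut by itself.

**Last checks:**
- **Lid:** its height (129.19 against 129.20 mm) and slope match the starting picture, so it is fully shut.
- **Rack:** it shows no change in the depth picture.
- **Robot:** nothing is touching the gripper; the wrist force is under 1 N.

**What disagreed:**
- **TCP height:** the reported TCP height was about 28 mm lower than where both fixed cameras showed the fingertips. My first grasp closed just above the bar without gripping it. I corrected by the camera measurement and the second grasp held.
- **Raising:** my path was a few mm off the lid's true arc, which pulled up to about 35 N at the wrist until I corrected it.
- **Refused call:** the first two move commands were refused for missing keys, and nothing moved.

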